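Nudge the brass fixture plate onto its locating pins

ROBOT

A 7-joint arm with a two-finger parallel gripper is mounted at the origin on a cart in front of the work surface, level with it; the furniture and walls round the work are solid. World frame = base frame: x ahead of the robot, y to its left, z up, the work surface at z = 0. Lengths are in m, angles in rad, forces in N, time in s.
With the tool pointing down it reaches from about 0.375 to 0.925 m from the base axis. Payload 3.1 kg.
Tool frame: the origin (TCP) lies between the finger pads; the fingertips stand 17 mm ahead of it and the grasp point (between the pads) lies 2 mm behind it; z points along the fingers, y is the line along which they close (so a half turn about z gives the same grasp; the last joint's range is limited). The gripper opens to 85 mm and grips with 20 to 120 N. Pads are 22 mm wide; open, the fingers measure 114 mm over their backs; the gripper's body (76 mm by 85 mm) begins 54 mm behind the grasp point. The pads swing forward as they close: fully open they stand 13 mm farther back than shut.
Start: joints at [-1.398, 0.383, 0.044, 1.598, -0.018, 1.161, -0.05], TCP at [0.174, 0.626, 0.248] pointing down, gripper open.
Joint ranges: [-2.61, 2.61], [-0.41, 2.15], [-1.48, 1.57], [0, 2.5], [-1.57, 4.71], [0.05, 1.97], [-2.85, 2.85]. Speed limits (rad/s): [2.79, 2.79, 3.14, 3.14, 3.14, 3.14, 3.14].

INTERFACE

Orientations are given as a unit quaternion [w, x, y, z].
In Python, from cell import bot gives the robot as it stands.
- The arm moves only by the tool move_arm, never from a script. Its argument "moves" is a list that holds one entry, the list of rows, each a list of 6 numbers: the shift along the world's x, y, z in m, then the turn, a rotation vector about the world's x, y, z in degrees. A call has 1 to 20 rows; each row shifts and turns the commanded pose from where the row before left it; what a row does not reach is not made up. A row lasts 1/8 s, in which the tool goes at most 62.5 mm and 10.7 degrees, less where a joint would pass 70% of its speed; a pose out of reach is approached as far as the arm can. A call is refused whole if a number of a shift passes 0.0625 or a number of a turn 10.7, either way. A call with a gripper value outside its range is refused whole. "claw" is the opening, from -1 (shut) to 1 (fully open), so that 0 is half open, set as the call begins (left out, the last holds). The fingers move at their own pace and stop on an object; "newtons" is the grip in N (left out, the last holds). Time passes only in rows, so rows that do not move let the fingers close. It gives the time, the measured TCP pose, the force, the opening and the grip force at its end, in the units of the state.
- bot.state(): the state, without advancing time (a new reading comes with each control period).
- bot.grab_frame(name): name is "side" or "top"; returns (picture, depth): 420x560x3 uint8, red, green, blue; 420x560 float32, m along the optical axis (not along the pixel's ray), 0 where there is no reading.
- bot.camera_model(name): a dict with "mtx" (3x3 intrinsics, pixels), "distortion" ([k1, k2, p1, p2, k3] as OpenCV has them; the pictures are not rectified), "R" (3x3) and "t" (3): a world point X has camera coordinates R X + t. Camera axes: x right, y down, z forward; pixel columns grow to the right and rows downward; lengths in m; the calibration is good to about 2 mm. A picture is of the moment at which its call begins. camera_model takes no time and is no camera call.
- bot.close_job(): hands the job in; it is judged then, once.
The state is a dict: "t": time; "joint_pos": joint angles; "qd": joint speeds; "joint_torque": joint torques, N m; "eef_pos": TCP position; "ee_rot": TCP orientation; "wrist_force": force on the tool from outside, world axes, zero at the start; "torque": the same for the moment, N m; "gripper_width": finger opening in m; "finger_force": force on a finger pad.
Only numpy, scipy, OpenCV 4.12 (cv2) and the standard library are available. Lean on these libraries where they do the work, as an engineer would, in place of code of your own. Each camera call takes 0.05 s, during which the arm holds its last target. There are 200 camera calls.

TASK

With the fingertips, and without ever lifting it off, push the notched brass plate across the deck of the fixture until it lies square along the blue fence, then slide it along the fence, notched end first, until both its holes drop over the two brass locating pins and it lies flat down on the fixture's bed. Leave the other things on the bench where they are.

Things in the scene. Friction and masses are not known exactly. Their poses are not given: they have to be found in the camera images.
- fixture: Low fixture fixed to the bench. Origin: at bench height, midway below its two pins; z up; x points to the blue fence (roughly away from the robot), y is the sliding direction from deck to pins (roughly to the robot's left). Grey bed, top 14 mm above the bench, x -95 to +70, y -175 to +75 mm, open at its +y end and opposite the fence.
- deck_edge (a point): Middle of the end of the fixture's raised steel deck (fixture x 0, y -56 mm, 22 mm above the bench). It lies on the -y side of it: fixture x -95 to +50, y -175 to -56 mm, top 22 mm above the bench. Oiled metal, the plate slides easily (friction about 0.2). Past this edge a step leads 8 mm down to the bed.
- fence (a point): Point on the face of the blue fence beside the pins (fixture x +50.5 mm, y 0, at its top, 34 mm above the bench). The fence is a smooth straight bar 16.5 mm thick over the whole y length of the fixture, with 3 mm screw heads on top. A plate lying along it has its holes in line with the pins.
- seat (a point): Point on the fixture's bed midway between the pins, 14 mm above the bench; axes as the fixture's. Two fixed round-nosed brass pins, 10 mm in diameter, stand at x -30 and +30 mm from it; their noses are 7.7 mm higher, 0.3 mm below the deck's top, so a plate slides from the deck onto them.
- plate: Loose, smooth brass plate, about 0.3 kg (varies), 8 mm thick. Origin: on its underside, midway between its two 14 mm through holes (x -30 and +30 mm, y 0); z up. Edges at x -50 and +50, y -54 and +56 mm. Starts flat on the deck, its y within 0.2 rad of the fixture's, up to 35 mm off the fence and 120 mm short of the pins. Seated, it has dropped 8 mm, its top level with the deck's.
- notch (a point): Middle of the mouth of the open notch, 36 mm wide and 41 mm deep, in the plate's leading (+y) end: plate x 0, y +56 mm, at its top face. The plate's centre of mass lies 4 mm from its origin towards the other, plain end, which leaves the deck's edge as the holes come within 2 mm of the pins.
- wood_block: Bystander, to be left alone: small dark reddish-brown wooden block, 41 x 70 x 24 mm. Origin at the centre of its underside.
- carved_bangle: Bystander, to be left alone: carved red-brown ring, 70 mm across, 22 mm high. Origin at the centre of its underside.
- white_bottle: Bystander, to be left alone: small white plastic bottle, 37 mm across, 82 mm tall. Origin at the centre of its underside.
- tea_cup: Bystander, to be left alone: small white tea cup, 77 mm across, 57 mm tall. Origin at the centre of its underside.
- hammer: Bystander, to be left alone: small hammer with a wooden handle lying on the bench, 166 x 70 x 23 mm. Origin at the centre of its underside.
Not all that is in view belongs to the job. There is more than one size of the plate; the one meant has the size given above.

How it is judged:
On the way:
1. the plate lies along the fence, still up on the deck (x of plate in the frame of fixture above -0.006 m and angle between the y axis of plate and the y axis of fixture, either way round below 0.1 rad and z of plate in the frame of fixture above 0.019 m), for 0.1 s.
At the end, for the whole second after the job is handed in: The plate lies flat (within 0.03 rad) and still on the bed, both pins through its holes: its origin within 4 mm of the seat point horizontally and less than 16 mm above the bench, its y axis within 0.1 rad of the fixture's (horizontal distance between plate and seat below 0.004 m and height (world z) of plate below 0.016 m and angle between plate's own z axis and vertical below 0.03 rad and angle between the y axis of plate and the y axis of fixture, either way round below 0.1 rad and z of plate in the frame of fixture above 0.012 m and linear speed of plate below 0.01 m/s); the robot touches nothing.
It fails at once if the plate is lifted: its origin rises more than 8 mm above the height at which it slides (height (world z) of plate above 0.03 m).
It fails at once if the plate is tipped up by more than 0.3 rad (angle between plate's own z axis and vertical above 0.3 rad).
It fails at once if a bystander is moved by more than 15 mm (distance of any of wood_block, carved_bangle, white_bottle, tea_cup, hammer from where it was at the start of the episode above 0.015 m).
It also fails if it takes over 54 s, if anything falls off the work surface, if the arm or the gripper's body presses on something with over 40 N, if the wrist force passes 120 N, or if a joint passes its speed limit or range.

## Working session

There is one attempt and no reset: what is moved stays moved. The work goes in short steps, Python scripts to look and compute and a tool call to move; the robot and the scene stay as the last step left them, time stands still between calls to the robot, and variables do not carry over. Pictures are saved under pics/ and viewed, at most 13 in all, crops included, and the job is handed in when it is done.

Besides the shell and the picture viewer there is one more tool, called after "Emit:" in YAML: its name, and indented under it one key for each argument. move_arm: Moves the arm, as the interface text tells. Its arguments: {"type":"object","properties":{"moves":{"type":"array"},"claw":{"type":"number"},"newtons":{"type":"number"}},"required":["moves"]}

```bash
mkdir -p pics; cat > h.py <<'E'
import numpy as np, cv2
from cell import bot
def grab(n,save=None):
    p,d=bot.grab_frame(n)
    if save: cv2.imwrite(f'pics/{save}.png',cv2.cvtColor(p,cv2.COLOR_RGB2BGR))
    return p,d
def cast(n,uv,z):
    c=bot.camera_model(n);R=np.array(c['R']);t=np.array(c['t'])
    uv=np.array(uv,float).reshape(-1,1,2)
    q=cv2.undistortPoints(uv,np.array(c['mtx']),np.array(c['distortion'])).reshape(-1,2)
    d=np.c_[q,np.ones(len(q))]@R; o=-R.T@t
    return o+d*((z-o[2])/d[:,2])[:,None]
def proj(n,X):
    c=bot.camera_model(n)
    return cv2.projectPoints(np.array(X,float).reshape(-1,1,3),cv2.Rodrigues(np.array(c['R']))[0],np.array(c['t'],float),np.array(c['mtx']),np.array(c['distortion']))[0].reshape(-1,2)
E
python3 - <<'E'
from h import *
a,_=grab('top','top0');b,_=grab('side','side0')
cv2.imwrite('pics/both.png',cv2.resize(np.hstack([a,b])[:,:,::-1],(800,300)))
for n in('top','side'):
    c=bot.camera_model(n);print(n,-np.array(c['R']).T@c['t'],np.round(c['R'],2).tolist(),c['mtx'][0][0])
print(bot.state())
E
```

```text
top [0.33883077 0.05787206 1.45095801] [[0.03, -1.0, 0.01], [-0.99, -0.03, -0.13], [0.13, -0.01, -0.99]] 497.29019352763055
side [0.56575752 1.0564264  0.56273923] [[-1.0, 0.04, -0.01], [0.02, 0.45, -0.89], [-0.03, -0.89, -0.45]] 396.81408798158265
{'t': 0.1, 'joint_pos': array([-1.39774421,  0.38375384,  0.04381472,  1.59943947, -0.01793849,
        1.16120197, -0.04990099]), 'qd': array([ 0.00107594, -0.0030922 , -0.0002862 , -0.00400552,  0.00016066,
        0.00212226,  0.00049763]), 'joint_torque': array([ 2.65129289e-03, -4.34731579e+01,  1.02950916e+00, -2.50454110e+01,
        1.09484358e-02,  5.41926493e-03, -7.50589265e-06]), 'eef_pos': array([0.17366435, 0.62551349, 0.24700155]), 'ee_rot': array([-1.21520599e-04,  1.34971034e-01,  9.90848811e-01, -1.19931420e-03]), 'wrist_force': array([-0.95492427,  0.5929718 ,  0.01846816]), 'torque': array([0.04048871, 0.06443043, 0.02642727]), 'finger_force': 0.0, 'gripper_width': 0.08569530466589144}
```

View pics/top0.png

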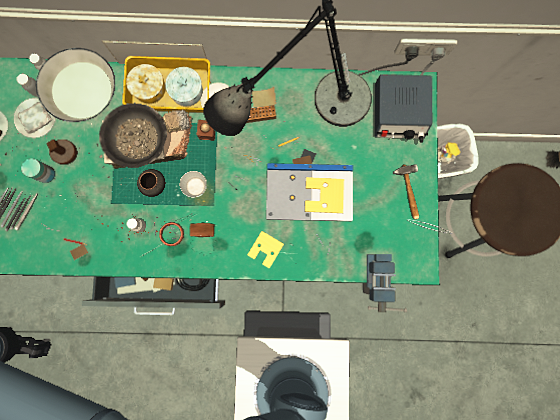

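View pics/side0.png

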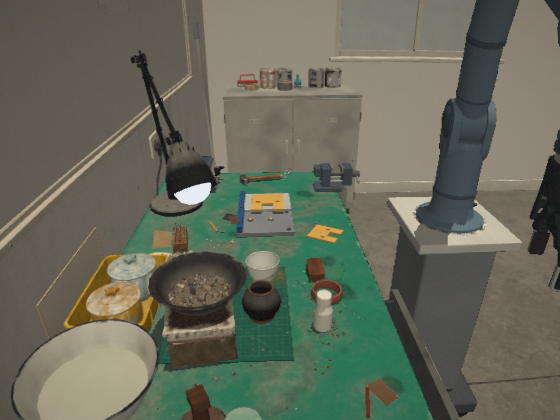

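Candidates: the yellow notched plate on the white deck, top px (325,195), and a similar yellow notched plate lying on the bench, top px (265,250). The description (starts on the deck) picks (325,195); the crop and its size will confirm that.

```bash
cat > m.py <<'E'
from h import *
def masks(p):
    h=cv2.cvtColor(p,cv2.COLOR_RGB2HSV)
    y=cv2.inRange(h,(20,140,120),(35,255,255)); b=cv2.inRange(h,(105,120,50),(125,255,255))
    return y,b
def biggest(m,box):
    k=np.zeros_like(m);x0,y0,x1,y1=box;k[y0:y1,x0:x1]=m[y0:y1,x0:x1]
    cs=cv2.findContours(k,cv2.RETR_CCOMP,cv2.CHAIN_APPROX_NONE)[0]
    return max(cs,key=cv2.contourArea).reshape(-1,2)
def rect(P):
    (c,s,a)=cv2.minAreaRect((P[:,:2]*1000).astype(np.float32)); return np.round(c,1),np.round(s,1),round(a,2)
E
python3 - <<'E'
from m import *
p,d=grab('top');y,b=masks(p)
for box,z in(((255,160,360,222),.030),((240,228,290,272),.008)):
    c=biggest(y,box);print('plate',rect(cast('top',c,z)))
c=biggest(b,(255,155,365,185));P=cast('top',c,.034);print('fence',rect(P))
vx=cv2.fitLine((P[:,:2]).astype(np.float32),cv2.DIST_L2,0,.01,.01).ravel();print(vx)
crop=cv2.resize(p[155:275,240:365,::-1],None,fx=4.8,fy=4.8,interpolation=cv2.INTER_CUBIC);cv2.imwrite('pics/c1.png',crop)
E
```

```text
plate (array([556.8, -78.7]), array([107.8, 100. ]), 88.87)
plate (array([359.3,  91.8]), array([0., 0.]), 0.0)
fence (array([636.9, -35.2]), array([ 16.2, 241.1]), 0.88)
[ 0.01138312 -0.9999352   0.63686466 -0.0313824 ]
```

View pics/c1.png

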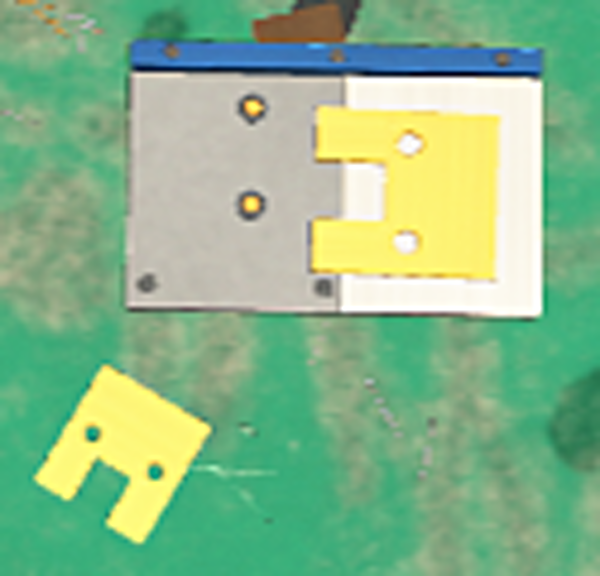

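The crop confirms it. The plate on the deck (crop centre (405,190)) measures 108 x 100 mm with its notch to the left, towards the pins at crop (252,107) and (250,205). The bench plate is clearly smaller. Next I measure pins, holes and edges.

```bash
cat > fx.py <<'E'
from m import *
def blob(m,box):
    x0,y0,x1,y1=box; M=cv2.moments(m[y0:y1,x0:x1],True); return x0+M['m10']/M['m00'],y0+M['m01']/M['m00']
def holes(p,y,box):
    k=np.zeros_like(y);x0,y0,x1,y1=box;k[y0:y1,x0:x1]=y[y0:y1,x0:x1]
    cs,h=cv2.findContours(k,cv2.RETR_CCOMP,cv2.CHAIN_APPROX_NONE)
    return [c.reshape(-1,2).mean(0) for c,q in zip(cs,h[0]) if q[3]>=0 and len(c)>8]
E
python3 - <<'E'
from fx import *
p,d=grab('top');y,b=masks(p)
A=blob(y,(286,172,299,183));B=blob(y,(286,192,299,203));P=cast('top',[A,B],.0205);print('pins',A,B,P.round(4).tolist())
s=P.mean(0);v=P[0]-P[1];print('seat',s.round(4),'L',np.hypot(*v[:2]),'fix yaw',np.arctan2(v[1],v[0]))
H=np.array(holes(p,y,(300,165,360,222)));H=H[H[:,1].argsort()];P=cast('top',H,.030);v=P[0]-P[1]
print('plate',P.mean(0).round(4),np.hypot(*v[:2]),np.arctan2(v[1],v[0]))
c=biggest(b,(255,155,365,185));P=cast('top',c,.034);print('fence x range',P[:,0].min(),P[:,0].max())
E
```

```text
pins (292.75, 176.75) (292.0, 197.0) [[0.6088, 0.0123, 0.0205], [0.549, 0.0131, 0.0205]]
seat [0.5789 0.0127 0.0205] L 0.05983939535622141 fix yaw -0.012804321874288777
plate [ 0.5632 -0.0855  0.03  ] 0.018420640458564952 1.0672089673228422
fence x range 0.626991260341974 0.645540170874271
```

Emit:
move_arm:
  moves:
    - [[0.03,-0.05,0,0,0,4],[0.03,-0.055,0,0,0,4],[0.03,-0.055,0,0,0,4],[0.03,-0.055,0,0,0,4],[0.03,-0.055,0,0,0,0],[0.03,-0.055,0,0,0,0],[0.03,-0.055,0,0,0,0],[0.02,-0.055,0,0,0,0],[0.02,-0.055,0,0,0,0],[0.02,-0.055,0,0,0,0],[0,-0.055,0,0,0,0],[0,-0.055,0,0,0,0],[0,-0.055,-0.02,0,0,0],[0,-0.03,-0.03,0,0,0],[0,0,0,0,0,0],[0,0,0,0,0,0]]
  claw: 0

```text
t: 2.2
eef_pos: [0.4437, -0.1121, 0.1985]
ee_rot: [0.0, -0.005, 1.0, 0.0]
wrist_force: [0.2, -0.1, -0.5]
gripper_width: 0.0426
finger_force: 0.0
```

Emit:
move_arm:
  moves:
    - [[0.02,0.015,-0.04,0,0,0],[0.018,0.013,-0.05,0,0,0],[0,0,-0.04,0,0,0],[0,0,-0.02,0,0,0],[0,0,-0.003,0,0,0],[0,0,0,0,0,0],[0,0,0,0,0,0]]

```text
t: 3.08
eef_pos: [0.4829, -0.0845, 0.0467]
ee_rot: [0.002, -0.005, 1.0, 0.0]
wrist_force: [0.1, 0.5, 0.7]
gripper_width: 0.0427
finger_force: 0.0
```

```bash
python3 - <<'E'
from fx import *
s=bot.state();print(s['eef_pos'],s['wrist_force'],s['joint_pos'])
p,_=grab('side');cv2.imwrite('pics/s1.png',cv2.resize(p[150:260,200:360,::-1],None,fx=5,fy=5,interpolation=cv2.INTER_CUBIC))
E
```

```text
[ 0.48294579 -0.08451775  0.04670259] [0.07026604 0.4707375  0.66253844] [-0.41905089  0.43621297  0.58384394  2.13747698 -0.38752663  0.66704849
  2.0100413 ]
```

View pics/s1.png

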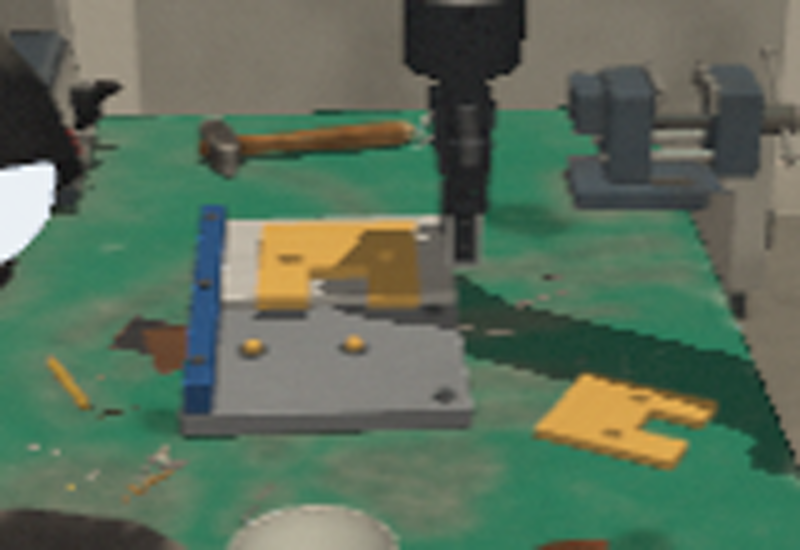

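The two fingertips stand beside the plate's near edge, crop (465,262), not touching. I'll lower them to feel the deck.

Emit:
move_arm:
  moves:
    - [[0.003,0,-0.002,0,0,0],[0,0,-0.002,0,0,0],[0,0,-0.002,0,0,0],[0,0,0,0,0,0]]

```text
t: 3.62
eef_pos: [0.4841, -0.0849, 0.039]
ee_rot: [-0.0, -0.004, 1.0, -0.0]
wrist_force: [-0.7, -0.3, 0.6]
gripper_width: 0.0428
finger_force: 0.0
```

Emit:
move_arm:
  moves:
    - [[0,0,-0.0015,0,0,0],[0,0,0,0,0,0]]

```text
t: 3.88
eef_pos: [0.4843, -0.0849, 0.0376]
ee_rot: [-0.0, -0.004, 1.0, -0.0]
wrist_force: [0.0, 0.2, -0.6]
gripper_width: 0.0432
finger_force: 0.0
```

Emit:
move_arm:
  moves:
    - [[0,0,-0.0015,0,0,0],[0,0,0,0,0,0]]

```text
t: 4.12
eef_pos: [0.4845, -0.085, 0.0372]
ee_rot: [-0.0, -0.004, 1.0, 0.001]
wrist_force: [-3.4, 0.8, 10.2]
gripper_width: 0.043
finger_force: 4.3
```

Emit:
move_arm:
  moves:
    - [[0,0,-0.0015,0,0,0],[0,0,0,0,0,0]]

```text
t: 4.38
eef_pos: [0.4846, -0.085, 0.0369]
ee_rot: [-0.0, -0.004, 1.0, 0.001]
wrist_force: [-6.7, 0.9, 20.8]
gripper_width: 0.0427
finger_force: 10.5
```

Contact with the deck is at TCP z ≈ 0.0373. I lift 2–3 mm and push towards the fence.

Emit:
move_arm:
  moves:
    - [[0,0,0.005,0,0,0],[0.004,0,0,0,0,0],[0.004,0,0,0,0,0],[0.003,0,0,0,0,0],[0.003,0,0,0,0,0],[0.003,0,0,0,0,0],[0.003,0,0,0,0,0],[0.003,0,0,0,0,0],[0.003,0,0,0,0,0],[0,0,0,0,0,0]]

```text
t: 5.62
eef_pos: [0.511, -0.0849, 0.0399]
ee_rot: [0.0, -0.004, 1.0, -0.0]
wrist_force: [0.3, 1.0, 0.1]
gripper_width: 0.0426
finger_force: 0.0
```

```bash
python3 - <<'E'
from fx import *
p,_=grab('side');cv2.imwrite('pics/s2.png',cv2.resize(p[170:260,220:320,::-1],None,fx=6,fy=6,interpolation=cv2.INTER_CUBIC))
E
```

```text
(no output)
```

View pics/s2.png

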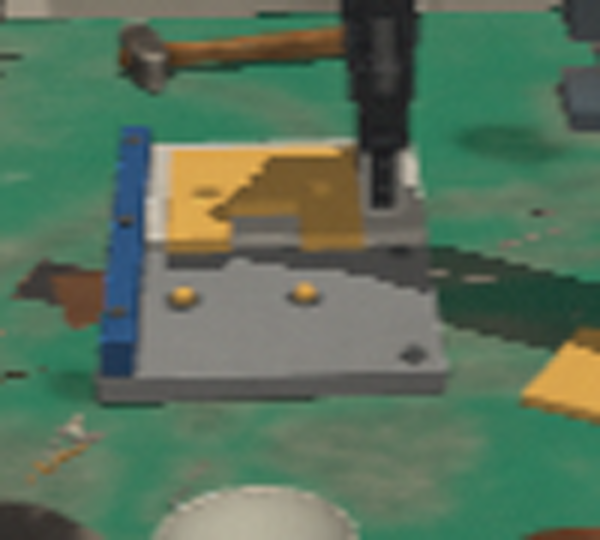

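The plate has moved towards the fence and stays flat. A gap of about 10 mm remains at crop (155,200) and the fingers press its near edge at (365,190). I keep pushing.

Emit:
move_arm:
  moves:
    - [[0.002,0,0,0,0,0],[0.002,0,0,0,0,0],[0.002,0,0,0,0,0],[0.002,0,0,0,0,0],[0,0,0,0,0,0]]

```text
t: 6.3
eef_pos: [0.5189, -0.0849, 0.0398]
ee_rot: [0.0, -0.004, 1.0, -0.0]
wrist_force: [-0.4, -0.7, -0.5]
gripper_width: 0.0426
finger_force: 0.0
```

Emit:
move_arm:
  moves:
    - [[0.002,0,0,0,0,0],[0,0,0,0,0,0]]

```text
t: 6.55
eef_pos: [0.5207, -0.0849, 0.0398]
ee_rot: [0.0, -0.004, 1.0, -0.0]
wrist_force: [0.1, -0.1, 0.2]
gripper_width: 0.0428
finger_force: 0.1
```

Emit:
move_arm:
  moves:
    - [[0.0015,0,0,0,0,0],[0,0,0,0,0,0]]

```text
t: 6.8
eef_pos: [0.5221, -0.0849, 0.0398]
ee_rot: [0.0, -0.004, 1.0, -0.0]
wrist_force: [-0.2, 0.6, 0.5]
gripper_width: 0.0428
finger_force: 0.1
```

Emit:
move_arm:
  moves:
    - [[0.0015,0,0,0,0,0],[0,0,0,0,0,0]]

```text
t: 7.05
eef_pos: [0.5229, -0.0848, 0.0396]
ee_rot: [-0.001, -0.004, 1.0, 0.0]
wrist_force: [-0.8, -0.0, -0.2]
gripper_width: 0.0427
finger_force: 0.8
```

Emit:
move_arm:
  moves:
    - [[0.001,0,0,0,0,0],[0,0,0,0,0,0]]

```text
t: 7.3
eef_pos: [0.523, -0.0849, 0.0394]
ee_rot: [-0.001, -0.004, 1.0, 0.0]
wrist_force: [-4.7, 0.2, 1.5]
gripper_width: 0.0426
finger_force: 2.0
```

```bash
python3 - <<'E'
from fx import *
p,_=grab('side');cv2.imwrite('pics/s3.png',cv2.resize(p[170:260,220:320,::-1],None,fx=6,fy=6,interpolation=cv2.INTER_CUBIC))
E
```

```text
(no output)
```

View pics/s3.png

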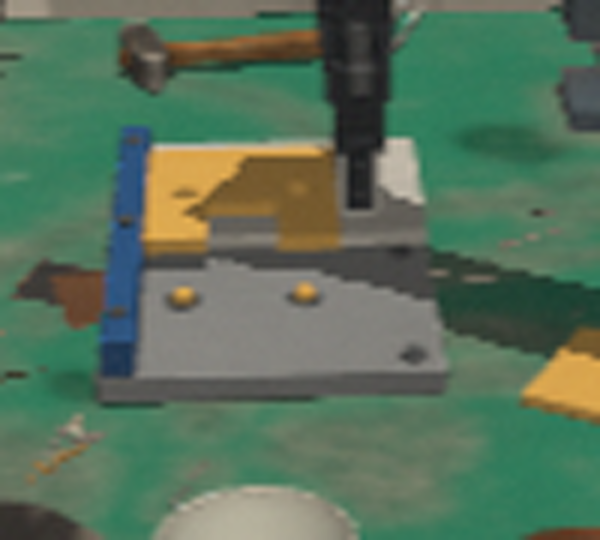

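The plate now lies against the fence with no visible gap, crop (145,200), at about 5 N. I back off, rise and turn, watching joint 7.

Emit:
move_arm:
  moves:
    - [[-0.01,0,0,0,0,0],[-0.01,0,0.01,0,0,0],[0,-0.01,0.05,0,0,0],[0,-0.02,0.02,0,0,10],[0,-0.02,0,0,0,10],[0,0,0,0,0,0]]

```text
t: 8.1
eef_pos: [0.5048, -0.1369, 0.1212]
ee_rot: [0.002, -0.175, 0.985, -0.001]
wrist_force: [-0.7, 0.1, -0.3]
gripper_width: 0.0427
finger_force: 0.0
```

```bash
python3 - <<'E'
from fx import *
s=bot.state();print(s['eef_pos'],s['joint_pos'])
E
```

```text
[ 0.50476692 -0.13691095  0.12122173] [-0.33015759  0.34417993  0.59679337  2.03238594 -0.25922009  0.83434595
  2.33691831]
```

Emit:
move_arm:
  moves:
    - [[0.01,-0.005,0,0,0,-10],[0.01,-0.005,0,0,0,-10],[0.01,-0.005,0,0,0,-10],[0.01,-0.005,0,0,0,-10],[0.01,-0.003,0,0,0,-10],[0.01,0,0,0,0,-10],[0.01,0,0,0,0,-10],[0.003,0,0,0,0,-10],[0,0,0,0,0,-10],[0,0,0,0,0,-10],[0,0,0,0,0,-10],[0,0,0,0,0,0],[0,0,0,0,0,0]]

```text
t: 9.72
eef_pos: [0.5774, -0.157, 0.1195]
ee_rot: [-0.0, 0.703, 0.711, 0.0]
wrist_force: [1.1, 0.9, -0.1]
gripper_width: 0.0426
finger_force: 0.0
```

```bash
python3 - <<'E'
from fx import *
s=bot.state();print(s['eef_pos'],s['ee_rot'],s['joint_pos'])
p,_=grab('top');y,b=masks(p)
P=cast('top',biggest(y,(300,160,360,222)),.030);print(rect(P),P.min(0),P.max(0))
cv2.imwrite('pics/t4.png',cv2.resize(p[155:235,260:365,::-1],None,fx=6,fy=6,interpolation=cv2.INTER_CUBIC))
E
```

```text
[ 0.57739937 -0.15697473  0.11954758] [-2.56916270e-04  7.03341514e-01  7.10852057e-01  3.72207823e-05] [-0.5514961   0.64375483  0.98383029  1.8607891  -0.63999449  0.99223144
  0.72307924]
(array([613.8, -41.6]), array([29.5, 37.7]), 1.64) [ 0.5984923  -0.06085653  0.03      ] [ 0.62807875 -0.02251042  0.03      ]
```

View pics/t4.png

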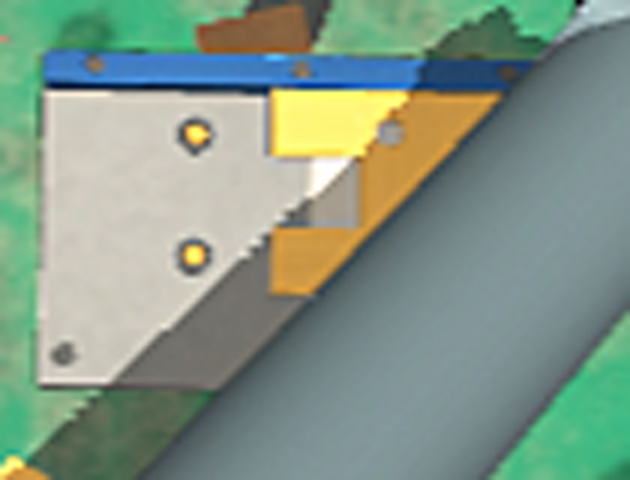

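The plate lies square on the fence, crop (270–500,92), with its leading edge at y ≈ -0.022; the arm hides its rear. Now I lower behind the plain end.

Emit:
move_arm:
  moves:
    - [[0,0,-0.03,0,0,0],[0,0,-0.03,0,0,0],[0,0,-0.015,0,0,0],[0,0,-0.002,0,0,0],[0,0,0,0,0,0],[0,0,0,0,0,0]]

```text
t: 10.52
eef_pos: [0.5784, -0.1583, 0.044]
ee_rot: [0.001, 0.704, 0.71, 0.001]
wrist_force: [0.6, 0.2, 0.7]
gripper_width: 0.043
finger_force: 0.0
```

Emit:
move_arm:
  moves:
    - [[0,0,-0.004,0,0,0],[0,0,0,0,0,0],[0,0.005,0,0,0,0],[0,0.005,0,0,0,0],[0,0.004,0,0,0,0],[0,0.004,0,0,0,0],[0,0.004,0,0,0,0],[0,0.004,0,0,0,0],[0,0.004,0,0,0,0],[0,0,0,0,0,0]]

```text
t: 11.78
eef_pos: [0.5775, -0.1271, 0.0387]
ee_rot: [-0.0, 0.704, 0.71, 0.0]
wrist_force: [0.1, -0.1, 0.0]
gripper_width: 0.0427
finger_force: 0.0
```

```bash
python3 - <<'E'
from fx import *
p,_=grab('side');q,_=grab('top')
cv2.imwrite('pics/s5.png',np.hstack([cv2.resize(p[170:260,220:310,::-1],(400,400),interpolation=cv2.INTER_CUBIC),cv2.resize(q[150:240,260:350,::-1],(400,400),interpolation=cv2.INTER_CUBIC)]))
E
```

```text
(no output)
```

View pics/s5.png

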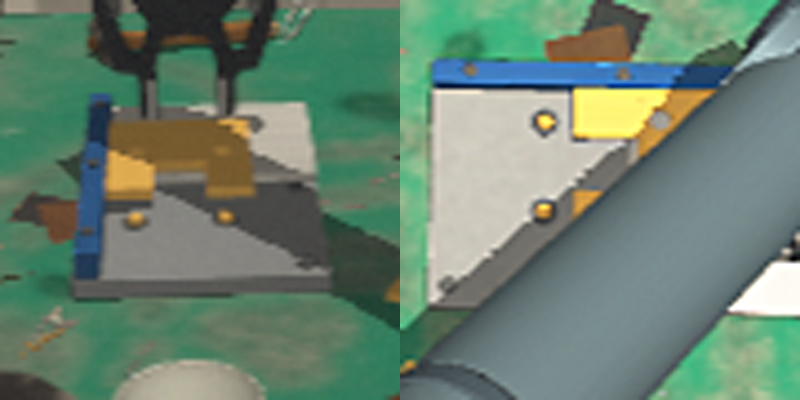

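The plate slides along the fence, still flat and square; its front edge is at right-half px (573,115), close to the pins at (543,121). I measure the leading edge to get the remaining travel.

```bash
cat > lead.py <<'E'
from fx import *
p,_=grab('top');y,b=masks(p)
P=cast('top',biggest(y,(297,160,345,184)),.030);print('lead y',P[:,1].max()+.0013,'tcp',bot.state()['eef_pos'])
E
python3 lead.py
```

```text
lead y -0.04448661753334745 tcp [ 0.57745869 -0.12776597  0.03879426]
```

Emit:
move_arm:
  moves:
    - [[0,0.004,0.001,0,0,0],[0,0.004,0,0,0,0],[0,0.004,0,0,0,0],[0,0.004,0,0,0,0],[0,0.004,0,0,0,0],[0,0.004,0,0,0,0],[0,0.004,0,0,0,0],[0,0.004,0,0,0,0],[0,0.004,0,0,0,0],[0,0.004,0,0,0,0],[0,0.004,0,0,0,0],[0,0.004,0,0,0,0],[0,0.004,0,0,0,0],[0,0,0,0,0,0]]

```text
t: 13.68
eef_pos: [0.5775, -0.0749, 0.0396]
ee_rot: [-0.0, 0.704, 0.71, 0.0]
wrist_force: [-0.7, -0.0, -0.4]
gripper_width: 0.0427
finger_force: 0.0
```

```bash
python3 - <<'E'
from fx import *
s=bot.state();print(s['eef_pos'],s['wrist_force'])
p,_=grab('side');q,_=grab('top');y,b=masks(q)
# leading edge on far prong: scan rows just below the fence
for r in range(172,184):
    c=np.flatnonzero(y[r,262:330])+262
    if len(c): print(r,c.min(),c.max(),len(c),cast('top',[(c.min()-.5,r)],.030)[0].round(4)[:2])
cv2.imwrite('pics/s6.png',np.hstack([cv2.resize(p[170:260,220:310,::-1],(400,400),interpolation=cv2.INTER_CUBIC),cv2.resize(q[150:240,260:350,::-1],(400,400),interpolation=cv2.INTER_CUBIC)]))
E
```

```text
[ 0.57748671 -0.07491322  0.03961826] [-0.67724815 -0.02317245 -0.41734475]
172 281 301 3 [0.62   0.0486]
173 281 300 5 [0.6171 0.0485]
174 281 299 10 [0.6141 0.0484]
175 281 297 2 [0.6112 0.0483]
176 281 297 11 [0.6082 0.0483]
177 282 297 2 [0.6054 0.0453]
178 282 297 2 [0.6024 0.0452]
179 282 296 2 [0.5995 0.0451]
180 282 294 5 [0.5965 0.045 ]
```

View pics/s6.png

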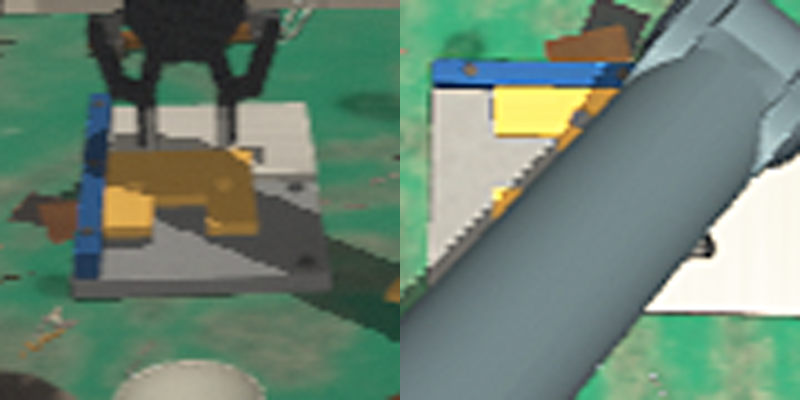

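The plate rides flat over the pins along the fence, leading edge at y ≈ 0.047 (right-half px 493), so about 21 mm remain. I advance 16 mm, then creep.

Emit:
move_arm:
  moves:
    - [[0,0.003,0,0,0,0],[0,0.003,0,0,0,0],[0,0.003,0,0,0,0],[0,0.003,0,0,0,0],[0,0.003,0,0,0,0],[0,0.001,0,0,0,0],[0,0.001,0,0,0,0],[0,0.001,0,0,0,0],[0,0.001,0,0,0,0],[0,0,0,0,0,0]]

```text
t: 15.02
eef_pos: [0.5775, -0.0566, 0.0398]
ee_rot: [-0.0, 0.704, 0.71, 0.0]
wrist_force: [-0.0, 0.9, 0.2]
gripper_width: 0.0425
finger_force: 0.0
```

```bash
cat > chk.py <<'E'
from fx import *
s=bot.state();print(s['eef_pos'],s['wrist_force'])
p,ds=grab('side');q,dt=grab('top');y,b=masks(q)
r=[np.flatnonzero(y[r,262:330]).min()+262 for r in(173,174,175,176)];print('lead',r,cast('top',[(np.mean(r)-.5,174.5)],.030)[0])
# plate height from top depth on the far prong, and bed reference
c=bot.camera_model('top');R=np.array(c['R']);t=np.array(c['t'])
def hz(u,v):
    n=cv2.undistortPoints(np.array([[[u,v]]],float),np.array(c['mtx']),np.array(c['distortion'])).ravel();z=dt[v,u]
    return (R.T@(np.array([n[0]*z,n[1]*z,z])-t))[2]
print('z plate',[round(hz(u,174),4) for u in range(280,294,2)],'bed',[round(hz(268,v),4) for v in(174,178,182)])
E
python3 chk.py
```

```text
[ 0.57748712 -0.05656282  0.03975305] [-0.0017626   0.94549298  0.21572921]
lead [np.int64(274), np.int64(274), np.int64(274), np.int64(274)] [0.61204182 0.06868222 0.03      ]
z plate [np.float64(0.0121), np.float64(0.0219), np.float64(0.0128), np.float64(0.0206), np.float64(0.0216), np.float64(0.0232), np.float64(0.0139)] bed [np.float64(0.0038), np.float64(0.013), np.float64(0.0097)]
```

```bash
python3 - <<'E'
from chk import *
print('mean z plate',np.mean([hz(u,v) for u in range(277,288) for v in range(171,177)]),'bed',np.mean([hz(u,v) for u in range(268,273) for v in range(171,185)]))
cv2.imwrite('pics/s7.png',np.hstack([cv2.resize(p[170:260,220:310,::-1],(560,560),interpolation=cv2.INTER_CUBIC)]))
E
```

```text
[ 0.57748268 -0.0568201   0.03978286] [0.03673604 0.10860423 0.14361531]
lead [np.int64(274), np.int64(274), np.int64(274), np.int64(274)] [0.61204182 0.06868222 0.03      ]
z plate [np.float64(0.0202), np.float64(0.0222), np.float64(0.0191), np.float64(0.0195), np.float64(0.0203), np.float64(0.0266), np.float64(0.0247)] bed [np.float64(0.0137), np.float64(0.0148), np.float64(0.0114)]
mean z plate 0.020769603011838115 bed 0.012319085296089152
```

View pics/s7.png

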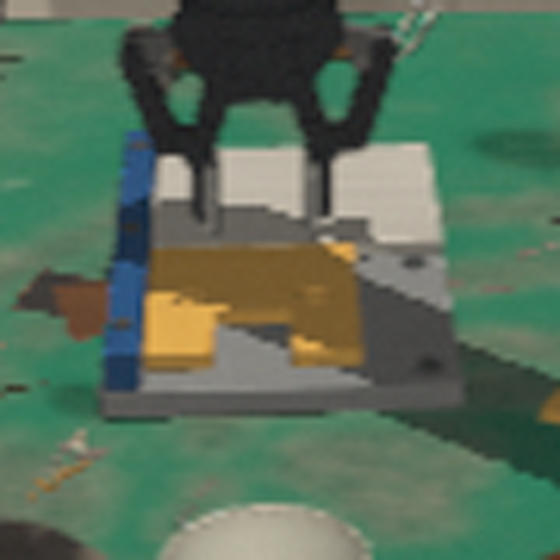

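Plate top is 8.4 mm above the bed, and the pins glint in both holes, crop (180,298) and (315,290); it seems to have dropped. I withdraw and check from above.

Emit:
move_arm:
  moves:
    - [[0,-0.01,0.005,0,0,0],[0,-0.01,0.02,0,0,0],[0,0,0.06,0,0,0],[0,0,0.06,0,0,0],[-0.04,0,0.05,0,0,0],[-0.04,0.02,0,0,0,0],[-0.03,0.05,0,0,0,0],[-0.02,0.05,0,0,0,0],[0,0.05,0,0,0,0],[0,0.05,0,0,0,0],[0,0.05,0,0,0,0],[0,0.05,0,0,0,0],[0,0.05,0,0,0,0],[0,0,0,0,0,0],[0,0,0,0,0,0]]

```text
t: 17.1
eef_pos: [0.462, 0.2745, 0.2354]
ee_rot: [0.001, 0.705, 0.709, -0.0]
wrist_force: [-0.4, -0.1, -0.1]
gripper_width: 0.043
finger_force: 0.0
```

```bash
python3 - <<'E'
from chk import *
C=biggest(y,(262,160,330,222));print(rect(cast('top',C,.022)))
for nm,us in(('lead',range(277,288)),('mid',range(298,303)),('tail',range(304,309)),('deck',range(325,345))):
    print(nm,np.mean([hz(u,v) for u in us for v in list(range(171,177))+list(range(198,204))]))
cv2.imwrite('pics/t8.png',np.hstack([cv2.resize(a[:,:,::-1],(400,400),interpolation=cv2.INTER_CUBIC) for a in(p[170:260,220:310],q[150:230,260:340])]))
E
```

```text
[0.46202816 0.27454518 0.2354018 ] [-0.38197471 -0.14376405 -0.1200193 ]
lead [np.int64(274), np.int64(274), np.int64(274), np.int64(274)] [0.61204182 0.06868222 0.03      ]
z plate [np.float64(0.0236), np.float64(0.023), np.float64(0.0206), np.float64(0.0224), np.float64(0.0192), np.float64(0.0236), np.float64(0.0243)] bed [np.float64(0.0118), np.float64(0.0162), np.float64(0.0092)]
(array([578.8,  15.2]), array([100.2, 107.5]), 1.11)
lead 0.02110448727939564
mid 0.020882002273209188
tail 0.020450560552640575
deck 0.027070335990157686
```

View pics/t8.png

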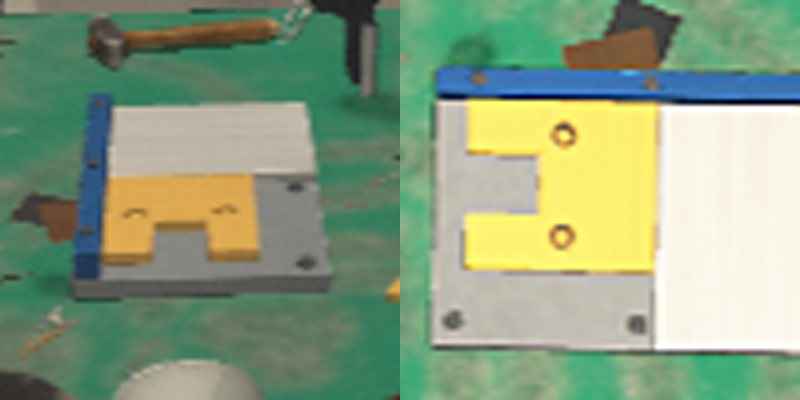

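Both views show the plate flat, with lead, middle and tail depths equal within 0.7 mm. It is off the deck edge, right-half px (657,185), with a pin visible in each hole at (564,134) and (562,236). It is seated, so I hand it in.

```bash
python3 -c "
from cell import bot
print(bot.close_job())"
```

```text
the job is handed in; nothing more can be done
None
```

I pushed the plate square to the fence and slid it along until it dropped over both pins. The last camera check showed it lying flat on the bed, with the arm clear and the bystanders never approached, and I handed the job in at about 17 s; no verdict was returned.

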